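# Put the pantry delivery away in its trays

## Robot

A 7-joint arm with a two-finger parallel gripper is mounted at the origin on the work surface. World frame = base frame: x ahead of the robot, y to its left, z up, the work surface at z = 0. Lengths are in m, angles in rad, forces in N, time in s.
With the tool pointing down it reaches from about 0.425 to 0.95 m from the base axis. Payload 4.7 kg.
Tool frame: the origin (TCP) lies on the front face of the gripper's body, between the roots of the fingers; the fingertips stand 73 mm ahead of it and the grasp point (between the pads) lies 54 mm ahead of it; z points along the fingers, y is the line along which they close (so a half turn about z gives the same grasp; the last joint's range is limited). The gripper opens to 85 mm and grips with 20 to 120 N. Pads are 22 mm wide; open, the fingers measure 114 mm over their backs; the gripper's body (76 mm by 85 mm) begins 54 mm behind the grasp point. The pads swing forward as they close: fully open they stand 13 mm farther back than shut.
Start: joints at [1.097, 0.469, -0.049, 1.532, 0.024, 1.141, -0.082], TCP at [0.29, -0.609, 0.304] pointing down, gripper open.
Joint ranges: [-2.59, 2.59], [-0.33, 1.99], [-1.39, 1.29], [0.1, 2.45], [-1.04, 4.18], [0.21, 1.99], [-2.66, 2.66]. Speed limits (rad/s): [2.57, 2.57, 3.14, 3.14, 3.14, 3.14, 3.14].

## Interface

Orientations are given as a unit quaternion [x, y, z, w].
In Python, from plant import * gives the robot as it stands.
- The arm moves only by the shell command python3 -m handwheel 'ROWS' [OPENING]. ROWS is JSON, a list of rows, each an object with "linear": the shift along the tool's x, y, z as a fraction of full scale, a list of three; "spin": the turn about the tool's z as a fraction of full scale. In form: [{"linear": [dx, dy, dz], "spin": spin}, ...]. A call has 1 to 12 rows; each row is the pose to reach, as a shift and turn from the pose commanded when the call began, along the tool's axes at that moment; what a row does not reach only later rows make up. Full scale, the value 1, is 200 mm for a shift and 2 rad for a turn. A row lasts 1/8 s, in which the tool goes at most 62.5 mm and 10.7 degrees, less where a joint would pass 70% of its speed; a pose out of reach is approached as far as the arm can. A call with a number of a shift or a turn outside -1 to 1 is refused whole. A call with a gripper value outside its range is refused whole. OPENING is the opening, from -1 (shut) to 1 (fully open), so that 0 is half open, set as the call begins (- or left out, the last holds). The fingers move at their own pace and stop on an object; the grip force is fixed at half the most. Time passes only in rows, so rows that repeat a pose let the fingers close. It gives the time, the measured TCP pose, the force, the opening and the grip force at its end, in the units of the state.
- read_state(): the state, without advancing time (a new reading comes with each control period).
- snapshot(name): name is "scene" or "top"; returns the picture (420x560x3 uint8, blue, green, red); there is no depth.
- camera_info(name): a dict with "fx", "fy", "cx", "cy" (pixels), "dist_coeffs" ([k1, k2, p1, p2, k3] as OpenCV has them; the pictures are not rectified), "T" (4x4, takes a point from camera to world coordinates). Camera axes: x right, y down, z forward; pixel columns grow to the right and rows downward; lengths in m; the calibration is good to about 2 mm. A picture is of the moment at which its call begins. camera_info takes no time and is no camera call.
- sign_off(): hands the job in; it is judged then, once.
The state is a dict: "t": time; "q": joint angles; "qd": joint speeds; "tau": joint torques, N m; "tcp_pos": TCP position; "orientation": TCP orientation; "wrist_force": force on the tool from outside, world axes, zero at the start; "ft_torque": the same for the moment, N m; "opening": finger opening in m; "grasp_force": force on a finger pad.
Only numpy, scipy, OpenCV 4.12 (cv2) and the standard library are available. Lean on these libraries where they do the work, as an engineer would, in place of code of your own. Each camera call takes 0.05 s, during which the arm holds its last target. There are 200 camera calls.

## Task

Tidy the pantry counter: stand the two spice jars (red cap and green cap) in the dark wooden tray, the two tins in the blue tray, and the pepper mill in the white tray beside the salt shaker. Set each down upright on the tray's floor without dropping it, none on top of another, and do not disturb the peppercorn jar and the salt shaker that already stand in their trays.

Things in the scene. Friction and masses are not known exactly. Their poses are not given: they have to be found in the camera images.
- paprika_center (a point): Paprika jar: red-brown contents, red cap, pale label band; round spice jar standing upright, 42 mm diameter, 90 mm tall, about 130 g; this point is its centre, 45 mm above its foot, z up along its axis. It starts on the counter in a loose row nearer the robot than the trays, at least 95 mm centre to centre from its neighbours.
- herbs_center (a point): Herb jar: green contents, green cap, pale label band; round spice jar standing upright, 42 mm diameter, 90 mm tall, about 130 g; this point is its centre, 45 mm above its foot, z up along its axis. It starts on the counter in a loose row nearer the robot than the trays, at least 95 mm centre to centre from its neighbours.
- yellow_tin_center (a point): Yellow tin: yellow band and yellow top with a metal rim and pull tab; round food tin standing upright, 52 mm diameter, 70 mm tall, about 170 g; this point is its centre, 35 mm above its foot, z up along its axis. It starts on the counter in a loose row nearer the robot than the trays, at least 95 mm centre to centre from its neighbours.
- orange_tin_center (a point): Orange tin: orange band and orange top with a metal rim and pull tab; round food tin standing upright, 52 mm diameter, 70 mm tall, about 170 g; this point is its centre, 35 mm above its foot, z up along its axis. It starts on the counter in a loose row nearer the robot than the trays, at least 95 mm centre to centre from its neighbours.
- mill_center (a point): Pepper mill: dark wood, steel collar and small steel button on top; round, standing upright, 48 mm diameter up to 60 mm, narrower collar from 60 to 63 mm, head 46 mm diameter up to 82 mm, 90 mm tall over the button, about 160 g; this point is its centre, 45 mm above its foot, z up along its axis. It starts on the counter in a loose row nearer the robot than the trays, at least 95 mm centre to centre from its neighbours.
- wood_tray: Dark wooden spice tray: open tray fixed to the counter, 110 mm (its x) by 220 mm (its y, the long way), rim 20 mm high, walls and floor 6 mm thick, so the room inside is 98 by 208 mm and its floor lies 6 mm above the counter; origin at the centre of its underside, on the counter; z up. Its place among the three trays and a yaw of a few degrees vary. The peppercorn jar stands near its +y end; the rest is free for the two spice jars.
- blue_tray: Blue plastic tray for tins: open tray fixed to the counter, 110 mm (its x) by 220 mm (its y, the long way), rim 20 mm high, walls and floor 6 mm thick, so the room inside is 98 by 208 mm and its floor lies 6 mm above the counter; origin at the centre of its underside, on the counter; z up. Its place among the three trays and a yaw of a few degrees vary. Empty at the start.
- white_tray: White ceramic tray of the salt and pepper set: open tray fixed to the counter, 110 mm (its x) by 220 mm (its y, the long way), rim 20 mm high, walls and floor 6 mm thick, so the room inside is 98 by 208 mm and its floor lies 6 mm above the counter; origin at the centre of its underside, on the counter; z up. Its place among the three trays and a yaw of a few degrees vary. The salt shaker stands towards its -y end; the rest is free for the pepper mill.
- peppercorns_center (a point): Peppercorn jar, black contents and black cap, pale label band, already in the wooden tray near its +y end; loose, to be left alone; round spice jar standing upright, 42 mm diameter, 90 mm tall, about 130 g; this point is its centre, 45 mm above its foot, z up along its axis. 
- salt_center (a point): Salt shaker, white ceramic with a steel top, already in the white tray towards its -y end; loose, to be left alone; round, 44 mm diameter, 75 mm tall, about 150 g; this point is its centre, 37.5 mm above its foot.
Not all that is in view belongs to the job. Leave any turquoise look-alike of the part that bears mill_center alone. What is shaped like the part that bears paprika_center but turquoise is not meant.

How it is judged:
By the outcome, as a careful person would: the job done as asked, in the order asked, and still so for the second after the job is handed in, with the robot touching nothing.
It also fails if it takes over 112 s, if anything falls off the work surface, if the arm or the gripper's body presses on something with over 40 N, if the wrist force passes 120 N, or if a joint passes its speed limit or range.

## Working session

There is one attempt and no reset: what is moved stays moved. The work goes in short steps, Python scripts to look and compute and a shell command to move; the robot and the scene stay as the last step left them, time stands still between calls to the robot, and variables do not carry over. Pictures are saved under pics/ and viewed, at most 14 in all, crops included, and the job is handed in when it is done.

```bash
mkdir -p pics
python3 - <<'E'
from plant import *
import cv2
for n in("scene","top"):
    im=snapshot(n);cv2.imwrite(f"pics/{n}0.png",im)
    c=camera_info(n);print(n,c)
s=read_state();print(s['t'],s['tcp_pos'],s['orientation'],s['opening'])
E
```

```text
scene {'fx': 463.8876804176554, 'fy': 463.8876804176554, 'cx': 281.4517566423217, 'cy': 212.22752710829866, 'dist_coeffs': array([-0.13070189,  0.        ,  0.        ,  0.        ,  0.        ]), 'T': array([[-0.68288132,  0.53283838, -0.49975631,  0.94848184],
       [ 0.73042716,  0.50945627, -0.45489611,  0.4518771 ],
       [ 0.01221788, -0.67567563, -0.7370978 ,  0.78815923],
       [ 0.        ,  0.        ,  0.        ,  1.        ]])}
top {'fx': 534.743303903508, 'fy': 534.743303903508, 'cx': 277.7786003781411, 'cy': 214.79115171624395, 'dist_coeffs': array([-0.18867703,  0.        ,  0.        ,  0.        ,  0.        ]), 'T': array([[ 0.00260547, -0.99743889,  0.07147632,  0.37071512],
       [-0.99997686, -0.00304796, -0.0060824 ,  0.02033779],
       [ 0.00628468, -0.07145882, -0.99742375,  1.19109173],
       [ 0.        ,  0.        ,  0.        ,  1.        ]])}
0.1 [ 0.29026408 -0.60897253  0.30293707] [ 9.75369712e-01  2.20574562e-01 -2.17088594e-04 -8.60843083e-04] 0.08545919741294071
```

View pics/scene0.png

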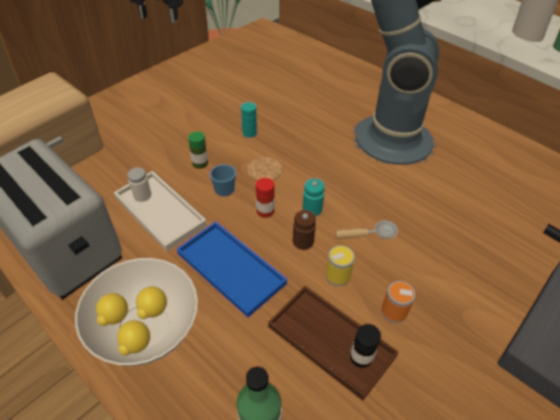

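View pics/top0.png

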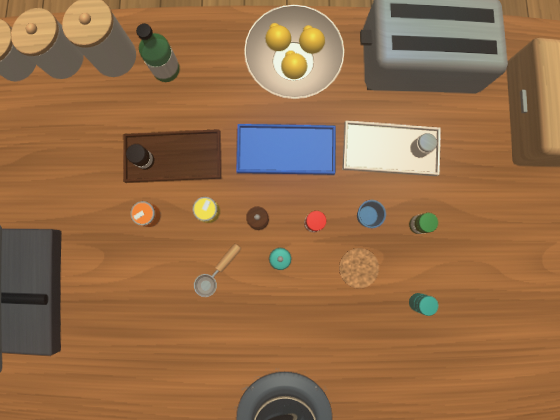

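The scene view shows red (265,197), green (198,150), yellow (341,265), orange (398,301), mill (304,230), peppercorns (366,345), salt (139,185) and the trays wood (332,340), blue (231,267) and white (160,210). In the top view the row runs orange (143,213), yellow (205,209), mill (257,217), red (316,221), blue cup (371,214), green (425,223). The turquoise things at (280,259) and (425,304) stay out.

```bash
cat > h.py <<'E'
from plant import *
import cv2, numpy as np
C={n:camera_info(n) for n in("scene","top")}
def ray(n,p):
    c=C[n];K=np.array([[c['fx'],0,c['cx']],[0,c['fy'],c['cy']],[0,0,1]])
    u=cv2.undistortPoints(np.array([[p]],float),K,np.array(c['dist_coeffs']))[0,0]
    T=c['T'];d=T[:3,:3]@[u[0],u[1],1];return T[:3,3],d/np.linalg.norm(d)
def plane(n,p,z):
    o,d=ray(n,p);return o+d*(z-o[2])/d[2]
def tri(p,q):
    o1,d1=ray("scene",p);o2,d2=ray("top",q)
    s=np.linalg.lstsq(np.c_[d1,-d2],o2-o1,rcond=None)[0]
    a,b=o1+d1*s[0],o2+d2*s[1];return (a+b)/2,np.linalg.norm(a-b)
# name: hsv lo, hi
COL=dict(red=((170,150,60),(188,255,255)),green=((50,110,30),(75,255,255)),yellow=((22,120,120),(33,255,255)),
 orange=((4,190,150),(14,255,255)),mill=((0,0,0),(180,255,85)),pepper=((0,0,0),(180,255,60)),
 blue=((105,180,80),(125,255,255)),white=((0,0,150),(180,70,255)),wood=((0,0,0),(180,255,105)),salt=((0,0,0),(180,70,175)))
def blob(im,col,box):
    x0,y0,x1,y1=box;h=cv2.cvtColor(im,cv2.COLOR_BGR2HSV)
    lo,hi=map(np.array,COL[col])
    m=cv2.inRange(h,lo,np.minimum(hi,(180,255,255)))
    if hi[0]>180:m|=cv2.inRange(h,np.array((0,lo[1],lo[2])),np.array((hi[0]-180,255,255)))
    w=np.zeros_like(m);w[y0:y1,x0:x1]=m[y0:y1,x0:x1]
    w=cv2.morphologyEx(w,cv2.MORPH_OPEN,np.ones((2,2)))
    c=max(cv2.findContours(w,0,2)[0],key=cv2.contourArea);c=cv2.convexHull(c)
    M=cv2.moments(c);return (M['m10']/M['m00'],M['m01']/M['m00']),c
E
python3 - <<'E'
from h import *
S=cv2.imread("pics/scene0.png");T=cv2.imread("pics/top0.png")
B=dict(red=((250,172,282,220),(300,205,332,235)),green=((182,125,212,172),(405,205,445,238)),
yellow=((322,240,360,290),(187,190,223,228)),orange=((380,278,418,325),(125,195,162,232)),
mill=((288,205,320,252),(242,202,272,232)),pepper=((348,322,385,354),(125,142,156,172)),salt=((125,165,155,204),(412,130,441,160)),
blue=((170,215,295,318),(230,118,342,180)),white=((105,165,212,252),(340,117,445,179)),wood=((262,282,405,395),(118,125,226,188)))
for k,(a,b) in B.items():
    (p,ca),(q,cb)=blob(S,k,a),blob(T,k,b)
    P,e=tri(p,q);print(k,np.round(p,1),cv2.boundingRect(ca),np.round(q,1),cv2.boundingRect(cb),"P",P.round(4),"err",round(e,4))
    if k in("blue","white","wood"):
        bx=cv2.boxPoints(cv2.minAreaRect(cb));pts=np.array([plane("top",x,.02)[:2] for x in bx])
        r=cv2.minAreaRect((pts*1000).astype(np.float32));print("   rect",np.round(r[0],1),np.round(r[1],1),round(r[2],1))
    cv2.polylines(S,[ca],1,(255,0,255));cv2.polylines(T,[cb],1,(255,0,255))
cv2.imwrite("pics/m.png",cv2.resize(np.hstack([S[110:410,90:430],T[110:250,110:450].repeat(1,0) if 0 else cv2.copyMakeBorder(T[110:250,110:450],0,160,0,0,0)]),None,fx=1.17,fy=1.17))
E
```

```text
red [265.6 190.7] (256, 179, 20, 25) [316.8 221.4] (307, 212, 21, 20) P [ 0.4359 -0.067   0.0637] err 0.0056
green [197.3 140.9] (190, 133, 15, 17) [428.9 223.1] (420, 214, 19, 19) P [ 0.432  -0.3072  0.0692] err 0.0066
yellow [338.7 273.8] (327, 263, 26, 22) [205.1 209.7] (195, 200, 21, 20) P [0.4661 0.1739 0.0127] err 0.0008
orange [401.1 292.8] (392, 285, 18, 17) [136.2 211.5] (134, 208, 5, 8) P [0.4586 0.3095 0.077 ] err 0.0078
mill [304.4 234.4] (294, 220, 22, 30) [261.4 227. ] (254, 223, 15, 8) P [0.4287 0.0491 0.0022] err 0.0008
pepper [367.6 340.2] (355, 326, 27, 29) [138.  156.1] (127, 146, 23, 21) P [0.5761 0.3153 0.0692] err 0.0019
salt [140.5 185.3] (126, 169, 30, 34) [426.3 147.6] (413, 134, 26, 27) P [ 0.6036 -0.3169  0.0314] err 0.0054Traceback (most recent call last):
  File "<stdin>", line 8, in <module>
  File "h.py", line 25, in blob
    c=max(cv2.findContours(w,0,2)[0],key=cv2.contourArea);c=cv2.convexHull(c)
ValueError: max() iterable argument is empty
```

Run:
```python
import cv2
S=cv2.imread("pics/scene0.png");T=cv2.imread("pics/top0.png")
for im,p in((S,(231,267)),(T,(286,150)),(T,(390,130)),(T,(190,160)),(T,(170,200)),(S,(160,215)),(S,(310,330)),(S,(200,240)),(T,(258,217)),(T,(250,217)),(T,(205,209)),(T,(138,208)),(S,(399,305))):
    print(p,cv2.cvtColor(im,cv2.COLOR_BGR2HSV)[p[1],p[0]])
cv2.imwrite("pics/zt.png",cv2.resize(T[120:240,120:320],None,fx=4,fy=4,interpolation=cv2.INTER_CUBIC))
cv2.imwrite("pics/zs.png",cv2.resize(S[170:330,250:420],None,fx=3.7,fy=3.7,interpolation=cv2.INTER_CUBIC))
```

```text
(231, 267) [107 185 157]
(286, 150) [109 139 204]
(390, 130) [ 24  29 240]
(190, 160) [ 12 149  89]
(170, 200) [ 14 159 168]
(160, 215) [ 18  44 201]
(310, 330) [ 10 158  84]
(200, 240) [107 185 153]
(258, 217) [ 18  42 150]
(250, 217) [ 12 145  95]
(205, 209) [ 78   6 223]
(138, 208) [ 13 189 237]
(399, 305) [ 12  89 126]
```

View pics/zt.png

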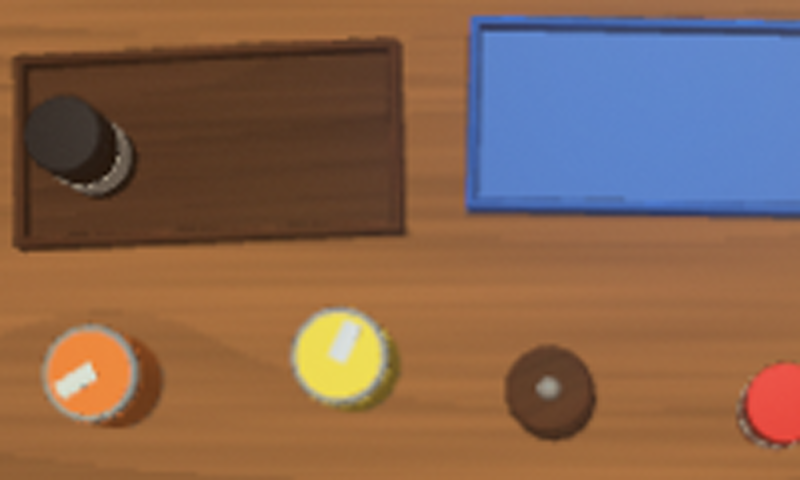

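View pics/zs.png

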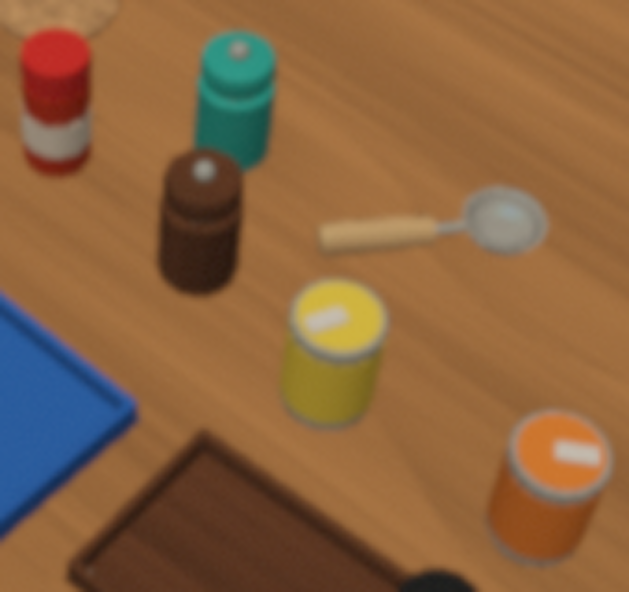

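Zoomed: tin-lid, mill-button and cap centres are clear. In full-image pixels (top / scene): orange (142.6,213)/(401,292), yellow (205,209)/(341,255), mill (256.6,216.6)/(305,216), red (316.6,220.4)/(265,184).

Run:
```python
from h import *
S=cv2.imread("pics/scene0.png");T=cv2.imread("pics/top0.png")
P=dict(orange=((401.1,292),(142.6,213.1),.07),yellow=((341.1,255.2),(204.9,209.1),.07),mill=((304.9,215.8),(256.6,216.6),.09),
red=((264.9,184.1),(316.6,220.4),.09),green=((197.3,137.5),(429,223),.09))
for k,(p,q,z) in P.items():
    X,e=tri(p,q);print(k,X.round(4),"err",round(e,4),"top@z",plane("top",q,z)[:2].round(4),"scene@z",plane("scene",p,z)[:2].round(4))
for z,n in((.09,(136.6,153.1)),(.075,(428,143))):print("fixed",plane("top",n,z).round(3))
COL['blue']=((100,100,60),(125,255,255));COL['white']=((0,0,170),(180,90,255))
B=dict(blue=((170,215,295,318),(230,118,342,180)),white=((105,165,212,252),(340,117,445,179)),wood=((262,282,405,395),(118,125,226,188)))
for k,(a,b) in B.items():
    (p,ca),(q,cb)=blob(S,k,a),blob(T,k,b)
    ps=np.array([plane("top",x,.02)[:2] for x in cv2.boxPoints(cv2.minAreaRect(cb))])
    r=cv2.minAreaRect((ps*1000).astype(np.float32))
    X,e=tri(p,q)
    # height of the rim: nearest-robot corners in both views
    print(k,"centre tri",X.round(3),round(e,4),"rect",np.round(r[0],1),np.round(r[1],1),round(r[2],1))
print(plane("top",(123.8,134),.02),plane("top",(219.4,130),.02),plane("top",(221,178.6),.02),plane("top",(124.1,182),.02))
# rim corners near robot / blue-wood gap, both views: blue (+y,-x) and wood (-y,-x)
print(tri((286,280.5),(237,172.8)),tri((304.5,288.5),(221,178.6)))
```

```text
orange [0.4535 0.3025 0.067 ] err 0.0022 top@z [0.4538 0.3008] scene@z [0.4549 0.3041]
yellow [0.4625 0.1682 0.0668] err 0.0014 top@z [0.4626 0.1673] scene@z [0.4642 0.17  ]
mill [0.4457 0.0582 0.0841] err 0.0016 top@z [0.4457 0.0573] scene@z [0.4494 0.0621]
red [ 0.4375 -0.0657  0.0858] err 0.0033 top@z [ 0.4382 -0.0666] scene@z [ 0.4396 -0.0612]
green [ 0.4319 -0.3042  0.0813] err 0.0056 top@z [ 0.4333 -0.3038] scene@z [ 0.4368 -0.2923]
fixed [0.579 0.312 0.09 ]
fixed [ 0.607 -0.31   0.075]
blue centre tri [ 0.602 -0.003 -0.003] 0.008 rect [600.2  -6.5] [218.3 110.4] 89.3
white centre tri [ 0.605 -0.246  0.006] 0.0067 rect [ 606.5 -247.8] [225.9 111.4] 86.7
wood centre tri [ 0.584  0.256 -0.001] 0.0104 rect [584.4 249.6] [112.4 224.3] 2.3
[0.63688191 0.36215522 0.02      ] [0.64426308 0.14419153 0.02      ] [0.53449683 0.1389768  0.02      ] [0.52719867 0.35750903 0.02      ]
(array([0.54938351, 0.1044639 , 0.00771854]), np.float64(0.00014057908633850847)) (array([0.53627354, 0.14149775, 0.00302601]), np.float64(0.0019988166940117565))
```

Measured heights agree with the text to within a few mm, so the positions are good to move on. First move: turn the tool so it closes along world x and come over the row.

```bash
cat > go.py <<'E'
import sys,numpy as np
from plant import *
from scipy.spatial.transform import Rotation as R
s=read_state();r=R.from_quat(s['orientation']);p=np.array(s['tcp_pos']);ty=r.as_matrix()[:,1];a=np.arctan2(ty[1],ty[0])
for g in sys.argv[1:]:
    d=r.inv().apply(np.array(eval(g))-p)/.2
    print(g,"linear",d.round(3))
print("t",round(s['t'],2),"tcp",p.round(4),"spin to world-x",round(a/2,3),"open",round(s['opening'],4),"grip",round(s['grasp_force'],1),"q7",round(s['q'][6],2))
E
python3 -m handwheel '[{"linear":[0.3,-0.3,0],"spin":-0.09},{"linear":[0.6,-0.6,0],"spin":-0.18},{"linear":[0.9,-0.9,0],"spin":-0.27},{"linear":[0.9,-1,0],"spin":-0.36},{"linear":[0.9,-1,0],"spin":-0.45},{"linear":[0.9,-1,0],"spin":-0.54},{"linear":[0.9,-1,0],"spin":-0.563},{"linear":[0.9,-1,0],"spin":-0.563}]' 1
python3 go.py "[.438,-.065,.25]" "[.438,-.065,.112]"
```

```text
t: 1.1
tcp_pos: [0.3667, -0.3512, 0.3036]
orientation: [0.707, 0.707, -0.0, -0.0]
wrist_force: [0.1, 0.4, 0.6]
opening: 0.0854
grasp_force: 0.0
[.438,-.065,.25] linear [1.431 0.356 0.269]
[.438,-.065,.112] linear [1.431 0.356 0.959]
t 1.1 tcp [ 0.3667 -0.3512  0.3036] spin to world-x -0.0 open 0.0854 grip 0.0 q7 0.59
```

```bash
python3 -m handwheel '[{"linear":[0.25,0.1,0.05]},{"linear":[0.5,0.2,0.1]},{"linear":[0.75,0.3,0.2]},{"linear":[1,0.356,0.3]}]'
python3 -m handwheel '[{"linear":[0.22,0,0]},{"linear":[0.431,0,0]},{"linear":[0.431,0,0]},{"linear":[0.431,0,0.15]},{"linear":[0.431,0,0.35]},{"linear":[0.431,0,0.55]},{"linear":[0.431,0,0.67]},{"linear":[0.431,0,0.67]},{"linear":[0.431,0,0.67]}]'
python3 go.py "[.438,-.065,.109]"; python3 -c "
from plant import *;import cv2
cv2.imwrite('pics/g1.png',cv2.resize(snapshot('scene')[100:320,180:440],None,fx=2.5,fy=2.5))"
```

```text
[.438,-.065,.109] linear [1.431 0.356 0.974]
t 1.1 tcp [ 0.3667 -0.3512  0.3036] spin to world-x -0.0 open 0.0854 grip 0.0 q7 0.59schema error: expected keys linear, spin
schema error: expected keys linear, spin
```

View pics/g1.png

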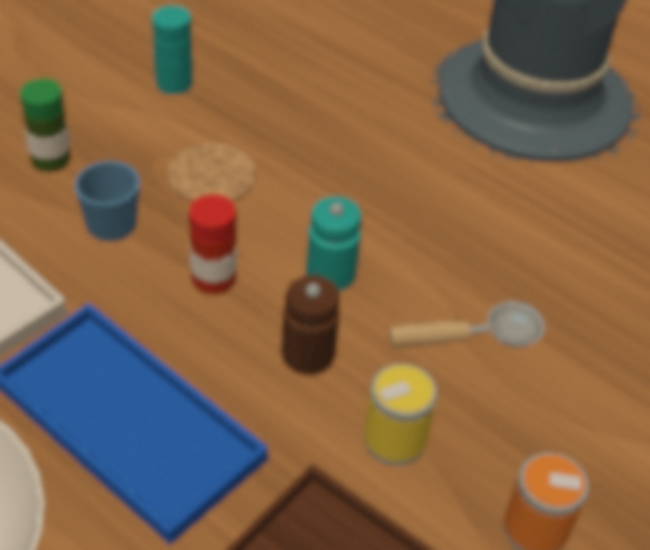

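The picture shows nothing has moved; both calls were refused because "spin" is required. I'll resend them with it.

```bash
python3 -m handwheel '[{"linear":[0.25,0.1,0.05],"spin":0},{"linear":[0.5,0.2,0.1],"spin":0},{"linear":[0.75,0.3,0.2],"spin":0},{"linear":[1,0.356,0.3],"spin":0}]' >/dev/null
python3 -m handwheel '[{"linear":[0.22,0,0],"spin":0},{"linear":[0.431,0,0],"spin":0},{"linear":[0.431,0,0],"spin":0},{"linear":[0.431,0,0.15],"spin":0},{"linear":[0.431,0,0.35],"spin":0},{"linear":[0.431,0,0.55],"spin":0},{"linear":[0.431,0,0.67],"spin":0},{"linear":[0.431,0,0.67],"spin":0}]'
python3 go.py "[.438,-.065,.109]"; python3 -c "
from plant import *;import cv2
cv2.imwrite('pics/g2.png',cv2.resize(snapshot('scene')[100:320,180:440],None,fx=2.5,fy=2.5))"
```

```text
t: 2.65
tcp_pos: [0.4371, -0.0659, 0.1085]
orientation: [0.708, 0.707, -0.001, -0.002]
wrist_force: [0.2, -0.5, -0.0]
opening: 0.0858
grasp_force: 0.0
[.438,-.065,.109] linear [ 0.005  0.004 -0.003]
t 2.65 tcp [ 0.4371 -0.0659  0.1085] spin to world-x -0.001 open 0.0858 grip 0.0 q7 -0.28
```

View pics/g2.png

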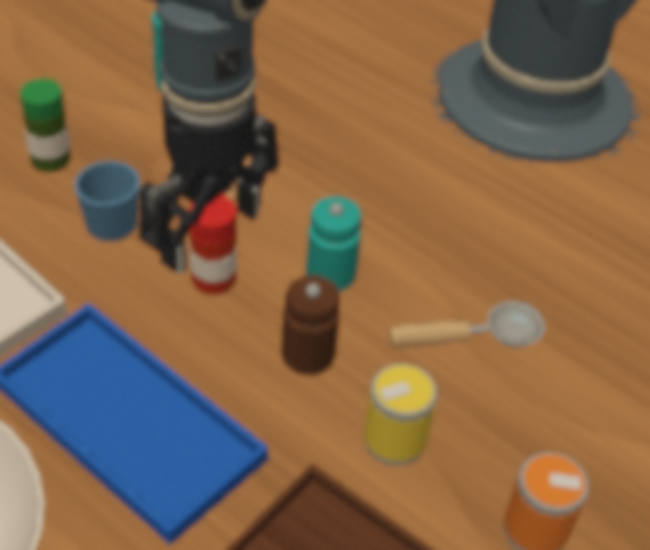

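Fingers straddle the red jar with the body clear of its cap. Close and lift.

```bash
python3 -m handwheel '[{"linear":[0,0,0],"spin":0},{"linear":[0,0,0],"spin":0},{"linear":[0,0,0],"spin":0},{"linear":[0,0,0],"spin":0},{"linear":[0,0,0],"spin":0},{"linear":[0,0,0],"spin":0}]' -1
python3 -m handwheel '[{"linear":[0,0,-0.1],"spin":0},{"linear":[0,0,-0.25],"spin":0},{"linear":[0,0,-0.45],"spin":0},{"linear":[0,0,-0.6],"spin":0},{"linear":[0,0,-0.6],"spin":0}]'
python3 go.py "[.586,.178,.225]"
```

```text
t: 3.45
tcp_pos: [0.4385, -0.0653, 0.111]
orientation: [0.707, 0.707, 0.0, 0.001]
wrist_force: [-2.1, 0.2, 6.6]
opening: 0.0411
grasp_force: 59.7
t: 4.08
tcp_pos: [0.4392, -0.0652, 0.2322]
orientation: [0.707, 0.707, 0.001, 0.003]
wrist_force: [-0.2, -0.1, -1.6]
opening: 0.0408
grasp_force: 60.7
[.586,.178,.225] linear [1.217 0.733 0.038]
t 4.08 tcp [ 0.4392 -0.0652  0.2322] spin to world-x -0.0 open 0.0408 grip 60.7 q7 -0.11
```

```bash
python3 -m handwheel '[{"linear":[0.1,0.05,0],"spin":0},{"linear":[0.28,0.15,0],"spin":0},{"linear":[0.5,0.3,0],"spin":0},{"linear":[0.72,0.45,0],"spin":0},{"linear":[0.9,0.6,0],"spin":0},{"linear":[1,0.7,0],"spin":0},{"linear":[1,0.733,0],"spin":0}]' >/dev/null
python3 -m handwheel '[{"linear":[0.1,0,0],"spin":0},{"linear":[0.217,0,0],"spin":0},{"linear":[0.217,0,0],"spin":0},{"linear":[0.217,0,0.1],"spin":0},{"linear":[0.217,0,0.25],"spin":0},{"linear":[0.217,0,0.4],"spin":0},{"linear":[0.217,0,0.5],"spin":0},{"linear":[0.217,0,0.535],"spin":0},{"linear":[0.217,0,0.535],"spin":0},{"linear":[0.217,0,0.535],"spin":0}]'
python3 go.py "[.586,.178,.117]"; python3 -c "
from plant import *;import cv2
cv2.imwrite('pics/p1.png',cv2.resize(snapshot('scene')[200:410,230:440],None,fx=2.5,fy=2.5))"
```

```text
t: 6.2
tcp_pos: [0.5854, 0.1786, 0.124]
orientation: [0.707, 0.707, 0.001, 0.0]
wrist_force: [0.3, -0.5, -0.6]
opening: 0.0406
grasp_force: 60.7
[.586,.178,.117] linear [-0.003  0.003  0.035]
t 6.2 tcp [0.5854 0.1786 0.124 ] spin to world-x -0.0 open 0.0406 grip 60.7 q7 -0.72
```

View pics/p1.png

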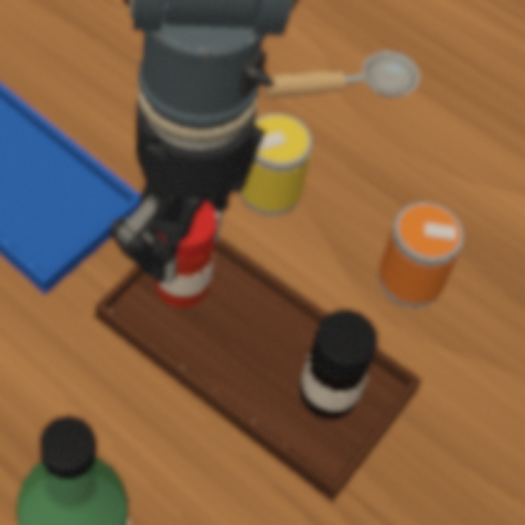

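The red jar hangs inside the −y end of the wooden tray, about midway across. Lower it gently.

```bash
python3 -m handwheel '[{"linear":[0,0,0.01],"spin":0},{"linear":[0,0,0.02],"spin":0},{"linear":[0,0,0.03],"spin":0},{"linear":[0,0,0.035],"spin":0},{"linear":[0,0,0.035],"spin":0}]'
```

```text
t: 6.88
tcp_pos: [0.5847, 0.1784, 0.1171]
orientation: [0.707, 0.707, -0.0, 0.0]
wrist_force: [-2.9, -2.4, 7.2]
opening: 0.0406
grasp_force: 61.4
```

```bash
python3 -m handwheel '[{"linear":[0,0,0],"spin":0},{"linear":[0,0,0],"spin":0},{"linear":[0,0,0],"spin":0},{"linear":[0,0,0],"spin":0},{"linear":[0,0,-0.1],"spin":0},{"linear":[0,0,-0.3],"spin":0},{"linear":[0,0,-0.5],"spin":0}]' 1
python3 go.py "[.433,-.302,.22]";  python3 -c "
from plant import *;import cv2
cv2.imwrite('pics/p2.png',cv2.resize(snapshot('scene')[200:410,230:440],None,fx=2.5,fy=2.5))"
```

```text
t: 7.75
tcp_pos: [0.5848, 0.1785, 0.2183]
orientation: [0.707, 0.707, 0.0, 0.0]
wrist_force: [1.0, 0.1, -0.2]
opening: 0.0856
grasp_force: 0.0
[.433,-.302,.22] linear [-2.402 -0.76  -0.01 ]
t 7.75 tcp [0.5848 0.1785 0.2183] spin to world-x 0.0 open 0.0856 grip 0.0 q7 -0.65
```

View pics/p2.png

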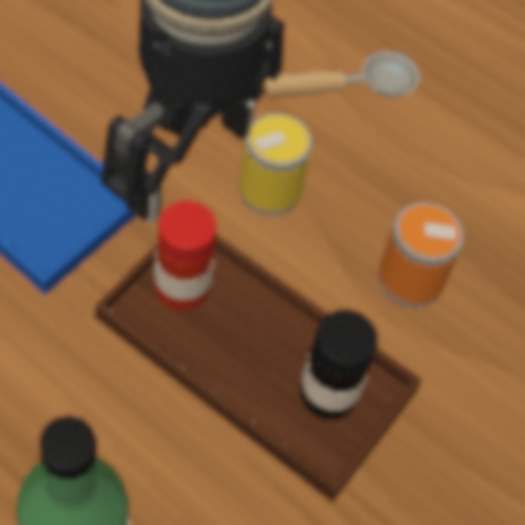

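The red jar stands upright in the tray. Now the green jar.

```bash
python3 -m handwheel '[{"linear":[-0.25,-0.1,0],"spin":0},{"linear":[-0.5,-0.2,0],"spin":0},{"linear":[-0.75,-0.3,0],"spin":0},{"linear":[-1,-0.4,0],"spin":0}]' >/dev/null
python3 -m handwheel '[{"linear":[-0.25,-0.1,0],"spin":0},{"linear":[-0.5,-0.2,0],"spin":0},{"linear":[-0.75,-0.3,0],"spin":0},{"linear":[-1,-0.36,0],"spin":0}]' >/dev/null
python3 -m handwheel '[{"linear":[-0.22,0,0],"spin":0},{"linear":[-0.405,0,0],"spin":0},{"linear":[-0.405,0,0],"spin":0},{"linear":[-0.405,0,0],"spin":0}]'
python3 go.py "[.433,-.303,.109]"; python3 -c "
from plant import *;import cv2
cv2.imwrite('pics/g3.png',cv2.resize(snapshot('scene')[60:260,120:320],None,fx=2.5,fy=2.5))"
```

```text
t: 9.3
tcp_pos: [0.433, -0.3019, 0.2166]
orientation: [0.707, 0.707, 0.0, 0.0]
wrist_force: [-0.3, 0.4, -0.5]
opening: 0.0858
grasp_force: 0.0
[.433,-.303,.109] linear [-0.006 -0.     0.538]
t 9.3 tcp [ 0.433  -0.3019  0.2166] spin to world-x 0.0 open 0.0858 grip 0.0 q7 0.32
```

View pics/g3.png

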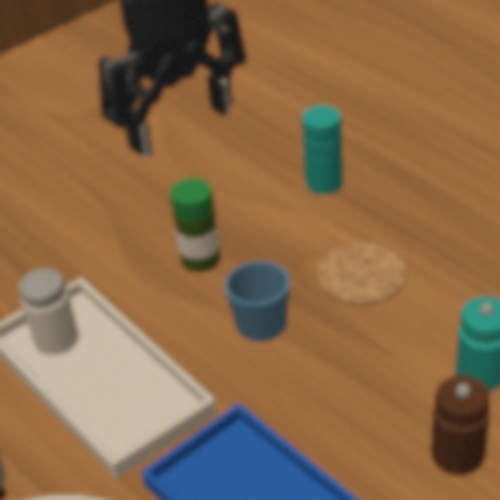

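The gripper is above the green jar, fingertips at about (193,112) and cap at (197,136), and nothing else is near the finger paths. Descend, grip and lift.

```bash
python3 -m handwheel '[{"linear":[0,0,0.15],"spin":0},{"linear":[0,0,0.35],"spin":0},{"linear":[0,0,0.48],"spin":0},{"linear":[0,0,0.535],"spin":0},{"linear":[0,0,0.535],"spin":0},{"linear":[0,0,0.535],"spin":0}]'
python3 -m handwheel '[{"linear":[0,0,0],"spin":0},{"linear":[0,0,0],"spin":0},{"linear":[0,0,0],"spin":0},{"linear":[0,0,0],"spin":0},{"linear":[0,0,0],"spin":0}]' -1
python3 -m handwheel '[{"linear":[0,0,-0.1],"spin":0},{"linear":[0,0,-0.25],"spin":0},{"linear":[0,0,-0.45],"spin":0},{"linear":[0,0,-0.6],"spin":0},{"linear":[0,0,-0.6],"spin":0}]'
python3 go.py "[.584,.243,.225]"
```

```text
t: 10.1
tcp_pos: [0.4336, -0.3027, 0.1101]
orientation: [0.707, 0.707, 0.0, 0.001]
wrist_force: [-0.7, 0.6, 0.7]
opening: 0.0856
grasp_force: 0.0
t: 10.72
tcp_pos: [0.4331, -0.303, 0.1096]
orientation: [0.707, 0.707, -0.0, 0.001]
wrist_force: [-1.2, 1.1, 5.4]
opening: 0.0408
grasp_force: 60.1
t: 11.35
tcp_pos: [0.4336, -0.3032, 0.2308]
orientation: [0.707, 0.707, 0.0, 0.002]
wrist_force: [0.3, 0.3, -1.6]
opening: 0.0409
grasp_force: 60.8
[.584,.243,.225] linear [2.731 0.751 0.024]
t 11.35 tcp [ 0.4336 -0.3032  0.2308] spin to world-x -0.0 open 0.0409 grip 60.8 q7 0.33
```

```bash
python3 -m handwheel '[{"linear":[0.1,0.03,-0.02],"spin":0},{"linear":[0.3,0.1,-0.04],"spin":0},{"linear":[0.55,0.2,-0.05],"spin":0},{"linear":[0.8,0.25,-0.05],"spin":0},{"linear":[1,0.3,-0.05],"spin":0}]' >/dev/null
python3 -m handwheel '[{"linear":[0.23,0.1,0],"spin":0},{"linear":[0.46,0.2,0],"spin":0},{"linear":[0.7,0.25,0],"spin":0},{"linear":[0.88,0.3,0],"spin":0},{"linear":[1,0.3,0],"spin":0}]' >/dev/null
python3 -m handwheel '[{"linear":[0.15,0.05,0],"spin":0},{"linear":[0.35,0.1,0],"spin":0},{"linear":[0.55,0.15,0],"spin":0},{"linear":[0.7,0.151,0],"spin":0},{"linear":[0.731,0.151,0],"spin":0},{"linear":[0.731,0.151,0.1],"spin":0},{"linear":[0.731,0.151,0.25],"spin":0},{"linear":[0.731,0.151,0.4],"spin":0},{"linear":[0.731,0.151,0.54],"spin":0},{"linear":[0.731,0.151,0.59],"spin":0},{"linear":[0.731,0.151,0.59],"spin":0},{"linear":[0.731,0.151,0.59],"spin":0}]'
python3 go.py "[.584,.243,.1155]"
```

```text
t: 14.1
tcp_pos: [0.5835, 0.2435, 0.1219]
orientation: [0.707, 0.707, 0.001, 0.0]
wrist_force: [-0.1, 0.0, -0.1]
opening: 0.0409
grasp_force: 60.7
[.584,.243,.1155] linear [-0.003  0.003  0.032]
t 14.1 tcp [0.5835 0.2435 0.1219] spin to world-x -0.0 open 0.0409 grip 60.7 q7 -0.83
```

```bash
python3 -m handwheel '[{"linear":[0,0,0.01],"spin":0},{"linear":[0,0,0.02],"spin":0},{"linear":[0,0,0.03],"spin":0},{"linear":[0,0,0.033],"spin":0},{"linear":[0,0,0.033],"spin":0}]'
```

```text
t: 14.72
tcp_pos: [0.5831, 0.2437, 0.1156]
orientation: [0.707, 0.707, 0.0, 0.0]
wrist_force: [-1.8, -2.2, 7.9]
opening: 0.0408
grasp_force: 61.6
```

Contact felt (7.9 N). Release, rise and go over the yellow tin.

```bash
python3 -m handwheel '[{"linear":[0,0,0],"spin":0},{"linear":[0,0,0],"spin":0},{"linear":[0,0,0],"spin":0},{"linear":[0,0,0],"spin":0},{"linear":[0,0,-0.1],"spin":0},{"linear":[0,0,-0.3],"spin":0},{"linear":[0,0,-0.5],"spin":0}]' 1
python3 -m handwheel '[{"linear":[-0.1,-0.2,0],"spin":0},{"linear":[-0.25,-0.4,0],"spin":0},{"linear":[-0.375,-0.603,0],"spin":0},{"linear":[-0.375,-0.603,0],"spin":0},{"linear":[-0.375,-0.603,0],"spin":0}]'
python3 go.py "[.463,.168,.099]";python3 -c "
from plant import *;import cv2
cv2.imwrite('pics/p3.png',cv2.resize(snapshot('scene')[180:410,230:440],None,fx=2.5,fy=2.5))"
```

```text
t: 15.6
tcp_pos: [0.5829, 0.2437, 0.2167]
orientation: [0.707, 0.707, 0.0, 0.0]
wrist_force: [-0.3, 0.3, 0.1]
opening: 0.0853
grasp_force: 0.0
t: 16.23
tcp_pos: [0.4634, 0.1691, 0.2157]
orientation: [0.707, 0.707, 0.001, 0.001]
wrist_force: [0.3, -0.9, 0.4]
opening: 0.0855
grasp_force: 0.0
[.463,.168,.099] linear [-0.006 -0.004  0.584]
t 16.23 tcp [0.4634 0.1691 0.2157] spin to world-x -0.0 open 0.0855 grip 0.0 q7 -0.71
```

View pics/p3.png

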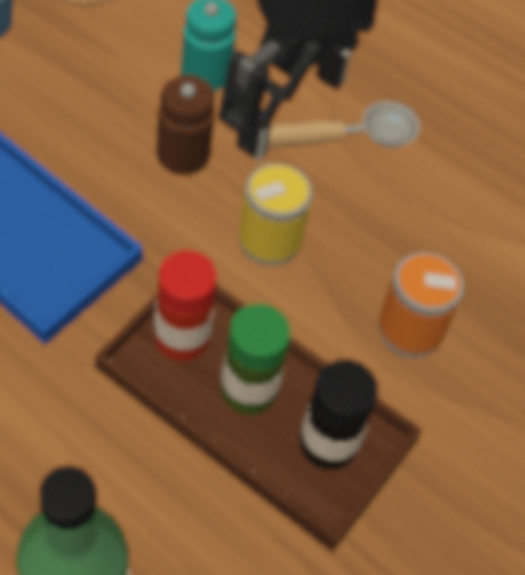

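Both jars stand upright in the wooden tray beside the untouched peppercorns. Next: descend on the yellow tin, grip and lift.

```bash
python3 -m handwheel '[{"linear":[0,0,0.15],"spin":0},{"linear":[0,0,0.35],"spin":0},{"linear":[0,0,0.5],"spin":0},{"linear":[-0.005,0,0.58],"spin":0},{"linear":[-0.005,0,0.58],"spin":0},{"linear":[-0.005,0,0.58],"spin":0}]'
python3 -m handwheel '[{"linear":[0,0,0],"spin":0},{"linear":[0,0,0],"spin":0},{"linear":[0,0,0],"spin":0},{"linear":[0,0,0],"spin":0},{"linear":[0,0,0],"spin":0}]' -1
python3 -m handwheel '[{"linear":[0,0,-0.1],"spin":0},{"linear":[0,0,-0.25],"spin":0},{"linear":[0,0,-0.45],"spin":0},{"linear":[0,0,-0.6],"spin":0},{"linear":[0,0,-0.6],"spin":0}]'
python3 go.py "[.601,.035,.225]" "[.601,.035,.112]"
```

```text
t: 17.02
tcp_pos: [0.4632, 0.1681, 0.0992]
orientation: [0.707, 0.707, 0.001, 0.0]
wrist_force: [0.6, 0.6, 0.6]
opening: 0.0854
grasp_force: 0.0
t: 17.65
tcp_pos: [0.4629, 0.1676, 0.0993]
orientation: [0.707, 0.707, 0.001, 0.001]
wrist_force: [0.2, -1.0, 6.1]
opening: 0.0508
grasp_force: 61.7
t: 18.27
tcp_pos: [0.4633, 0.1679, 0.2204]
orientation: [0.707, 0.707, 0.002, 0.001]
wrist_force: [-0.2, -0.0, -1.4]
opening: 0.0509
grasp_force: 62.7
[.601,.035,.225] linear [-0.664  0.689 -0.02 ]
[.601,.035,.112] linear [-0.665  0.686  0.545]
t 18.27 tcp [0.4633 0.1679 0.2204] spin to world-x -0.0 open 0.0509 grip 62.7 q7 -0.7
```

```bash
python3 -m handwheel '[{"linear":[-0.1,0.1,0],"spin":0},{"linear":[-0.25,0.25,0],"spin":0},{"linear":[-0.42,0.42,0],"spin":0},{"linear":[-0.58,0.6,0],"spin":0},{"linear":[-0.664,0.687,0],"spin":0},{"linear":[-0.664,0.687,0.05],"spin":0},{"linear":[-0.664,0.687,0.2],"spin":0},{"linear":[-0.664,0.687,0.35],"spin":0},{"linear":[-0.664,0.687,0.48],"spin":0},{"linear":[-0.664,0.687,0.54],"spin":0},{"linear":[-0.664,0.687,0.545],"spin":0},{"linear":[-0.664,0.687,0.545],"spin":0}]' 
python3 -m handwheel '[{"linear":[0,0,0.01],"spin":0},{"linear":[0,0,0.02],"spin":0},{"linear":[0,0,0.03],"spin":0},{"linear":[0,0,0.035],"spin":0},{"linear":[0,0,0.035],"spin":0}]'
```

```text
t: 19.77
tcp_pos: [0.6, 0.0351, 0.11]
orientation: [0.707, 0.707, 0.001, 0.0]
wrist_force: [0.4, -0.3, -1.0]
opening: 0.0509
grasp_force: 62.8
t: 20.4
tcp_pos: [0.6001, 0.0347, 0.1053]
orientation: [0.707, 0.707, -0.0, 0.001]
wrist_force: [-6.0, -2.2, 18.1]
opening: 0.0511
grasp_force: 64.6
```

```bash
python3 -m handwheel '[{"linear":[0,0,0],"spin":0},{"linear":[0,0,0],"spin":0},{"linear":[0,0,0],"spin":0},{"linear":[0,0,0],"spin":0},{"linear":[0,0,-0.1],"spin":0},{"linear":[0,0,-0.3],"spin":0},{"linear":[0,0,-0.55],"spin":0}]' 1
python3 -m handwheel '[{"linear":[0.2,-0.2,0],"spin":0},{"linear":[0.4,-0.4,0],"spin":0},{"linear":[0.6,-0.6,0],"spin":0},{"linear":[0.8,-0.73,0],"spin":0},{"linear":[1,-0.73,0],"spin":0}]' >/dev/null
python3 -m handwheel '[{"linear":[0.25,0,0],"spin":0},{"linear":[0.335,0,0],"spin":0},{"linear":[0.335,0,0],"spin":0},{"linear":[0.335,0,0],"spin":0}]'
python3 go.py "[.454,.302,.099]"
```

```text
t: 21.28
tcp_pos: [0.5994, 0.0347, 0.214]
orientation: [0.707, 0.707, -0.0, -0.0]
wrist_force: [0.4, 0.4, -0.0]
opening: 0.0853
grasp_force: 0.0
t: 22.4
tcp_pos: [0.4541, 0.2998, 0.2123]
orientation: [0.708, 0.706, -0.001, 0.001]
wrist_force: [-0.3, -0.1, -1.3]
opening: 0.0855
grasp_force: 0.0
[.454,.302,.099] linear [ 0.012 -0.     0.566]
t 22.4 tcp [0.4541 0.2998 0.2123] spin to world-x -0.001 open 0.0855 grip 0.0 q7 -0.98
```

```bash
python3 -m handwheel '[{"linear":[0.01,0,0.15],"spin":0},{"linear":[0.01,0,0.35],"spin":0},{"linear":[0.01,0,0.5],"spin":0},{"linear":[0.01,0,0.565],"spin":0},{"linear":[0.01,0,0.565],"spin":0},{"linear":[0.01,0,0.565],"spin":0}]'
python3 -m handwheel '[{"linear":[0,0,0],"spin":0},{"linear":[0,0,0],"spin":0},{"linear":[0,0,0],"spin":0},{"linear":[0,0,0],"spin":0},{"linear":[0,0,0],"spin":0}]' -1
python3 -m handwheel '[{"linear":[0,0,-0.1],"spin":0},{"linear":[0,0,-0.25],"spin":0},{"linear":[0,0,-0.45],"spin":0},{"linear":[0,0,-0.65],"spin":0},{"linear":[0,0,-0.7],"spin":0},{"linear":[0,0,-0.7],"spin":0}]'
python3 go.py "[.600,-.047,.225]" "[.600,-.047,.112]"
```

```text
t: 23.15
tcp_pos: [0.4544, 0.3039, 0.1005]
orientation: [0.707, 0.707, 0.001, 0.0]
wrist_force: [0.2, 0.4, -0.2]
opening: 0.0857
grasp_force: 0.0
t: 23.78
tcp_pos: [0.4542, 0.3041, 0.1003]
orientation: [0.707, 0.707, 0.001, 0.0]
wrist_force: [-0.7, -0.6, 6.0]
opening: 0.0511
grasp_force: 62.4
t: 24.52
tcp_pos: [0.4536, 0.3034, 0.2396]
orientation: [0.707, 0.707, 0.0, 0.0]
wrist_force: [0.4, -1.4, -1.9]
opening: 0.051
grasp_force: 62.8
[.600,-.047,.225] linear [-1.752  0.732  0.074]
[.600,-.047,.112] linear [-1.752  0.732  0.639]
t 24.52 tcp [0.4536 0.3034 0.2396] spin to world-x -0.0 open 0.051 grip 62.8 q7 -0.96
```

```bash
python3 -m handwheel '[{"linear":[-0.1,0.05,0],"spin":0},{"linear":[-0.3,0.15,0],"spin":0},{"linear":[-0.52,0.3,0],"spin":0},{"linear":[-0.76,0.4,0],"spin":0},{"linear":[-1,0.5,0],"spin":0}]' >/dev/null
python3 -m handwheel '[{"linear":[-0.22,0.1,0],"spin":0},{"linear":[-0.45,0.2,0],"spin":0},{"linear":[-0.65,0.232,0],"spin":0},{"linear":[-0.752,0.232,0],"spin":0},{"linear":[-0.752,0.232,0.05],"spin":0},{"linear":[-0.752,0.232,0.2],"spin":0},{"linear":[-0.752,0.232,0.38],"spin":0},{"linear":[-0.752,0.232,0.53],"spin":0},{"linear":[-0.752,0.232,0.61],"spin":0},{"linear":[-0.752,0.232,0.635],"spin":0},{"linear":[-0.752,0.232,0.635],"spin":0},{"linear":[-0.752,0.232,0.635],"spin":0}]' 
python3 -m handwheel '[{"linear":[0,0,0.01],"spin":0},{"linear":[0,0,0.02],"spin":0},{"linear":[0,0,0.03],"spin":0},{"linear":[0,0,0.033],"spin":0},{"linear":[0,0,0.033],"spin":0}]'
```

```text
t: 26.65
tcp_pos: [0.6008, -0.0465, 0.1135]
orientation: [0.707, 0.707, 0.001, 0.001]
wrist_force: [0.2, -0.2, -0.9]
opening: 0.0509
grasp_force: 62.9
t: 27.28
tcp_pos: [0.6001, -0.0468, 0.1064]
orientation: [0.707, 0.707, -0.0, 0.0]
wrist_force: [-2.7, -0.4, 4.8]
opening: 0.0511
grasp_force: 63.3
```

```bash
python3 -m handwheel '[{"linear":[0,0,0],"spin":0},{"linear":[0,0,0],"spin":0},{"linear":[0,0,0],"spin":0},{"linear":[0,0,0],"spin":0},{"linear":[0,0,-0.1],"spin":0},{"linear":[0,0,-0.3],"spin":0},{"linear":[0,0,-0.55],"spin":0}]' 1
python3 -m handwheel '[{"linear":[0.13,-0.2,0],"spin":0},{"linear":[0.3,-0.4,0],"spin":0},{"linear":[0.42,-0.6,0],"spin":0},{"linear":[0.53,-0.77,0],"spin":0},{"linear":[0.53,-0.77,0],"spin":0},{"linear":[0.53,-0.77,0],"spin":0}]'
python3 go.py "[.446,.059,.103]";python3 -c "
from plant import *;import cv2
cv2.imwrite('pics/p4.png',cv2.resize(snapshot('scene')[160:370,160:420],None,fx=2.5,fy=2.5))"
```

```text
t: 28.15
tcp_pos: [0.5998, -0.0467, 0.2175]
orientation: [0.707, 0.707, -0.0, -0.0]
wrist_force: [-0.5, 0.2, -0.1]
opening: 0.0856
grasp_force: 0.0
t: 28.9
tcp_pos: [0.4471, 0.0591, 0.2168]
orientation: [0.707, 0.707, 0.001, 0.001]
wrist_force: [0.3, -0.2, 0.3]
opening: 0.0854
grasp_force: 0.0
[.446,.059,.103] linear [-0.    -0.007  0.569]
t 28.9 tcp [0.4471 0.0591 0.2168] spin to world-x -0.0 open 0.0854 grip 0.0 q7 -0.46
```

View pics/p4.png

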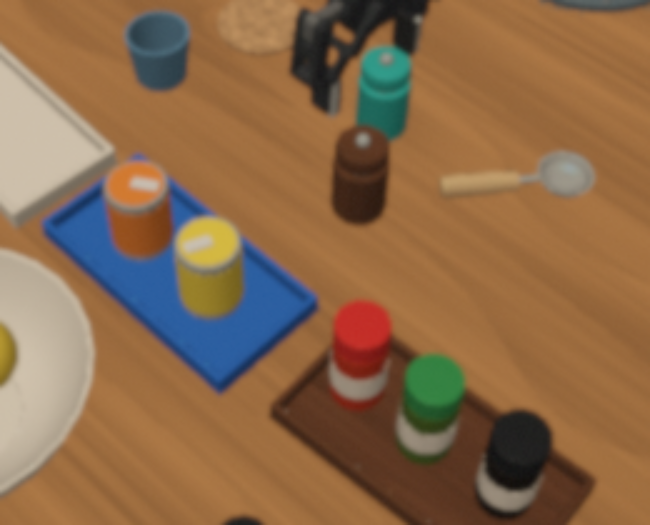

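Both tins are upright in the blue tray, and the gripper is over the mill with the turquoise look-alike outside the finger path. Grip the mill.

```bash
python3 -m handwheel '[{"linear":[0,-0.005,0.15],"spin":0},{"linear":[0,-0.005,0.35],"spin":0},{"linear":[0,-0.005,0.5],"spin":0},{"linear":[0,-0.005,0.565],"spin":0},{"linear":[0,-0.005,0.565],"spin":0},{"linear":[0,-0.005,0.565],"spin":0}]'
python3 -m handwheel '[{"linear":[0,0,0],"spin":0},{"linear":[0,0,0],"spin":0},{"linear":[0,0,0],"spin":0},{"linear":[0,0,0],"spin":0},{"linear":[0,0,0],"spin":0}]' -1
python3 -m handwheel '[{"linear":[0,0,-0.1],"spin":0},{"linear":[0,0,-0.25],"spin":0},{"linear":[0,0,-0.45],"spin":0},{"linear":[0,0,-0.6],"spin":0},{"linear":[0,0,-0.65],"spin":0},{"linear":[0,0,-0.65],"spin":0}]'
python3 go.py "[.609,-.220,.225]" "[.609,-.220,.115]"
```

```text
t: 29.7
tcp_pos: [0.4461, 0.0594, 0.1036]
orientation: [0.707, 0.707, 0.001, 0.001]
wrist_force: [0.5, 0.1, 0.3]
opening: 0.0854
grasp_force: 0.0
t: 30.32
tcp_pos: [0.4455, 0.0593, 0.1036]
orientation: [0.707, 0.707, 0.0, 0.001]
wrist_force: [-0.3, -1.5, 7.3]
opening: 0.0462
grasp_force: 60.7
t: 31.08
tcp_pos: [0.445, 0.059, 0.2326]
orientation: [0.707, 0.707, -0.0, 0.0]
wrist_force: [0.2, -0.5, -1.6]
opening: 0.0461
grasp_force: 61.8
[.609,-.220,.225] linear [-1.395  0.821  0.039]
[.609,-.220,.115] linear [-1.395  0.82   0.589]
t 31.07 tcp [0.445  0.059  0.2326] spin to world-x -0.0 open 0.0461 grip 61.8 q7 -0.44
```

```bash
python3 -m handwheel '[{"linear":[-0.1,0.06,0],"spin":0},{"linear":[-0.3,0.18,0],"spin":0},{"linear":[-0.52,0.31,0],"spin":0},{"linear":[-0.76,0.45,0],"spin":0},{"linear":[-1,0.6,0],"spin":0}]' >/dev/null
python3 -m handwheel '[{"linear":[-0.2,0.1,0],"spin":0},{"linear":[-0.33,0.2,0],"spin":0},{"linear":[-0.395,0.22,0],"spin":0},{"linear":[-0.395,0.22,0.05],"spin":0},{"linear":[-0.395,0.22,0.2],"spin":0},{"linear":[-0.395,0.22,0.36],"spin":0},{"linear":[-0.395,0.22,0.5],"spin":0},{"linear":[-0.395,0.22,0.57],"spin":0},{"linear":[-0.395,0.22,0.585],"spin":0},{"linear":[-0.395,0.22,0.585],"spin":0},{"linear":[-0.395,0.22,0.585],"spin":0}]' 
python3 -m handwheel '[{"linear":[0,0,0.01],"spin":0},{"linear":[0,0,0.02],"spin":0},{"linear":[0,0,0.028],"spin":0},{"linear":[0,0,0.033],"spin":0},{"linear":[0,0,0.033],"spin":0}]'
```

```text
t: 33.08
tcp_pos: [0.6098, -0.2198, 0.1169]
orientation: [0.707, 0.707, 0.0, 0.001]
wrist_force: [0.6, -0.2, -1.6]
opening: 0.0466
grasp_force: 61.9
t: 33.7
tcp_pos: [0.6091, -0.2197, 0.1097]
orientation: [0.707, 0.707, -0.0, 0.0]
wrist_force: [-3.1, -0.0, 4.8]
opening: 0.0464
grasp_force: 62.6
```

Contact. Release, rise, back off and check.

```bash
python3 -m handwheel '[{"linear":[0,0,0],"spin":0},{"linear":[0,0,0],"spin":0},{"linear":[0,0,0],"spin":0},{"linear":[0,0,0],"spin":0},{"linear":[0,0,-0.1],"spin":0},{"linear":[0,0,-0.3],"spin":0},{"linear":[0,0,-0.6],"spin":0},{"linear":[0,-0.2,-0.8],"spin":0},{"linear":[0,-0.4,-0.9],"spin":0},{"linear":[0,-0.4,-0.9],"spin":0}]' 1
python3 -c "
from plant import *;import cv2,numpy as np
a=snapshot('scene')[120:400,90:420];b=snapshot('top')[110:320,110:450]
b=cv2.resize(b,(330,204));b=cv2.copyMakeBorder(b,0,76,0,0,0)
cv2.imwrite('pics/end.png',cv2.resize(np.hstack([a,b]),None,fx=1.2,fy=1.2))"
```

```text
t: 34.95
tcp_pos: [0.5278, -0.2202, 0.2926]
orientation: [0.708, 0.707, -0.0, 0.003]
wrist_force: [0.6, -0.3, 0.2]
opening: 0.0854
grasp_force: 0.0
```

View pics/end.png

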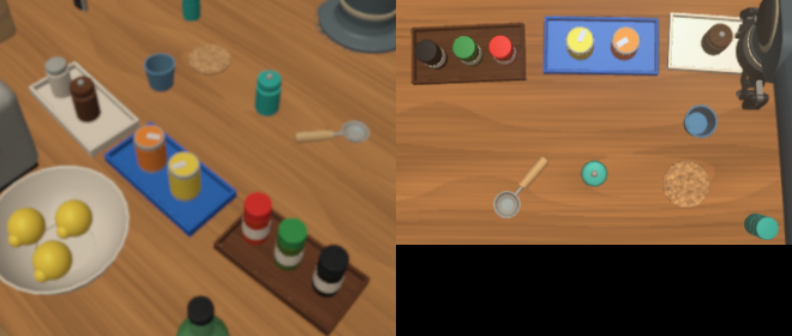

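The final views show all five things upright in their trays: jars, tins, and the mill at scene crop (85,100) beside the undisturbed salt shaker. The gripper is clear of everything.

```bash
python3 -c "
from plant import *
print(sign_off())"
```

```text
the job is handed in; nothing more can be done
None
```

The job is handed in at about 35 s: both spice jars, both tins and the pepper mill stand upright in their trays, and the peppercorn jar and salt shaker look undisturbed in the final pictures.

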